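Refit a draining-rack bar and check it with the bridge gauge

ROBOT

A 6-joint arm with a two-finger parallel gripper is mounted at the origin on the work surface. World frame = base frame: x ahead of the robot, y to its left, z up, the work surface at z = 0. Lengths are in m, angles in rad, forces in N, time in s.
With the tool pointing down it reaches from about 0.275 to 0.725 m from the base axis. Payload 5.6 kg.
Tool frame: the origin (TCP) lies on the mounting face of the last link; the fingertips stand 173 mm ahead of it and the grasp point (between the pads) lies 155 mm ahead of it; z points along the fingers, y is the line along which they close (so a half turn about z gives the same grasp; the last joint's range is limited). The gripper opens to 85 mm and grips with 20 to 120 N. Pads are 22 mm wide; open, the fingers measure 114 mm over their backs; the gripper's body (76 mm by 85 mm) begins 54 mm behind the grasp point. The pads swing forward as they close: fully open they stand 13 mm farther back than shut.
Start: joints at [1.469, 0.255, 0.108, 0, -1.424, -0.285], TCP at [0.207, 0.509, 0.405] pointing down, gripper open.
Joint ranges: [-2.95, 2.95], [-1.21, 1.97], [-1.09, 1.5], [-2.87, 1.71], [-2.94, -0.07], [-3.05, 3.05]. Speed limits (rad/s): [2.57, 2.57, 3.14, 3.14, 3.14, 3.14].

INTERFACE

Orientations are given as a unit quaternion [w, x, y, z].
In Python, from workcell import r gives the robot as it stands.
- The arm moves only by the tool drive_tool, never from a script. Its argument "commands" is a list of rows, each an object of numbers: "x", "y", "z": the shift along the tool's x, y, z each as a share of 0.1 m, from -1 to 1; "roll": the turn about the tool's z as a share of pi rad, from -1 to 1; "fingers": the finger opening in mm, from 0 to 85.4. A call has 1 to 8 rows; each row is the pose to reach, as a shift and turn from the pose commanded when the call began, along the tool's axes at that moment, turning the shorter way round; what a row does not reach only later rows make up. A row lasts 1/12 s, in which the tool goes at most 41.7 mm and 7.16 degrees, less where a joint would pass 70% of its speed; a pose out of reach is approached as far as the arm can. A call with a number of a shift or a turn outside -1 to 1 is refused whole. A call with a gripper value outside its range is refused whole. The fingers move at their own pace and stop on an object; "newtons" is the grip in N (left out, the last holds). Time passes only in rows, so rows that repeat a pose let the fingers close. It gives the time, the measured TCP pose, the force, the opening and the grip force at its end, in the units of the state.
- r.state(): the state, without advancing time (a new reading comes with each control period).
- r.read_camera(name): name is "scene" or "top" or "wrist"; returns a dict with "color" (480x640x3 uint8, red, green, blue), "z_map" (480x640 float32, m along the optical axis (not along the pixel's ray), 0 where there is no reading), "intrinsics" (3x3 intrinsics, pixels), "k1" (the pictures are not rectified: a ray, as slopes to the right and down, at radius r is drawn at 1 + k1 r^2 times it, then the intrinsics apply), "R" (3x3) and "t" (3): a world point X has camera coordinates R X + t. Camera axes: x right, y down, z forward; pixel columns grow to the right and rows downward; lengths in m; the calibration is good to about 2 mm. A picture is of the moment at which its call begins.
- r.sign_off(): hands the job in; it is judged then, once.
The state is a dict: "clock": time; "q": joint angles; "joint_velocities": joint speeds; "effort": joint torques, N m; "tcp_pos": TCP position; "tcp_rot": TCP orientation; "contact_force": force on the tool from outside, world axes, zero at the start; "ft_torque": the same for the moment, N m; "grip_width": finger opening in m; "gripper_force": force on a finger pad.
Only numpy, scipy, OpenCV 4.12 (cv2) and the standard library are available. Lean on these libraries where they do the work, as an engineer would, in place of code of your own. Each camera call takes 0.05 s, during which the arm holds its last target. There are 200 camera calls.

TASK

One bar is missing from the draining rack: lay the spare bar in the empty pair of grooves, fully home and with its ends even with the other bars, and let go of it. Then take the bridge gauge off its sloping cradle and lower it, upright and still in the gripper, astride the middle part of the new bar until its two soles stand on the neighbouring bars and its sprung foot reads the new bar as level with them (8 mm); only then let go and leave it standing there. Do not shift or upset the glass or the cup.

Things in the scene. Friction and masses are not known exactly. Their poses are not given: they have to be found in the camera images.
- rack: Fixed draining rack: bars along its x axis on two black rubber strips at x = -90 and +90 mm (30 wide, 28 high). Origin: its centre at counter level. Six grooves at y = -100, -60, -20, 20, 60, 100 mm, floor 11.6 mm wide at height 20, mouth about 20 wide. A bar that is home has its centre 25, its top 30 mm above the counter. The outer two are always filled; one of the inner four is empty.
- bar_a: A fixed bar in one of the rack's four inner grooves: round steel, 10 mm thick, 210 mm long. Origin at its centre, x along it.
- bar_b: Another fixed bar in an inner groove, same as bar_a. Origin at its centre, x along it.
- bar_c: Another fixed bar in an inner groove, same as bar_a. Origin at its centre, x along it.
- spare: Loose spare bar, round steel, 10 mm thick, 210 mm long, about 0.13 kg. Origin at its centre, x along it. It lies level in a low fixed rest left or right of the rack, its centre 19 mm above the counter. The rest's two notch blocks (22 mm high) stand 70 mm either side of the bar's middle, joined by a 4 mm high strip; the bar's middle 120 mm is free to grip from above.
- gauge: Loose bridge gauge, about 0.4 kg, the same either way round. Origin: between its soles, at their undersides; z up its handle, x along the bar to be checked, y across. Soles 64 (x) x 28 x 12 mm high at y = -40 and +40; bridge 40 x 108 mm at height 12 to 22. It starts leaning in the cradle, z tilted 32 degrees towards the cradle's -x. Standing right, its origin is 30 mm above the counter.
- handle (a point): Grip point on the gauge's handle, 60 mm above its origin along its z, axes as the gauge's. The handle is a square black post 22 x 22 mm, from 22 to 80 mm above the soles, in the middle of the bridge.
- foot (a joint): The gauge's sprung foot, a steel pad 20 x 16 mm midway between the soles. 0 = free, pad 8 mm below the soles (so in the cradle, or with nothing under it); grows in m as it is pushed up, stop at 0.012. At 0.008 the pad is level with the soles: the right reading over a bar as high as its neighbours. Spring force there about 1 N.
- cradle: Fixed wooden cradle of the gauge, left or right of the rack, base 100 x 110 mm, about 60 mm high at the back. Origin: centre of its base on the counter. Two rails at y = -40 and +40 mm slope at 32 degrees, rising to its +x, which points away from the robot, with an 8 mm lip at the low end. The gauge's origin rests 40 mm above this origin. Lift the gauge off square to the slope.
- glass: Tumbler standing upside down beyond the rack, 72 mm wide, 90 mm high. Origin at its underside. Leave it alone.
- cup: White cup standing upside down beyond the rack, 84 mm wide plus a handle at its +y side, 66 mm high. Origin at its underside. Leave it alone.
There are look-alikes about, which are no part of the job. What is shaped like the spare but orange is not meant.

How it is judged:
By the outcome, as a careful person would: the job done as asked, in the order asked, and still so for the second after the job is handed in, with the robot touching nothing.
It also fails if it takes over 54 s, if anything falls off the work surface, if the arm or the gripper's body presses on something with over 40 N, if the wrist force passes 120 N, or if a joint passes its speed limit or range.

## Working session

There is one attempt and no reset: what is moved stays moved. The work goes in short steps, Python scripts to look and compute and a tool call to move; the robot and the scene stay as the last step left them, time stands still between calls to the robot, and variables do not carry over. Pictures are saved under pics/ and viewed, at most 13 in all, crops included, and the job is handed in when it is done.

Besides the shell and the picture viewer there is one more tool, called as name([rows], argument=value, ...), one row to a line, values as JSON. drive_tool: Moves the arm, as the interface text tells. Its arguments: {"type":"object","properties":{"commands":{"type":"array","items":{"type":"object","properties":{"x":{"type":"number","minimum":-1,"maximum":1},"y":{"type":"number","minimum":-1,"maximum":1},"z":{"type":"number","minimum":-1,"maximum":1},"roll":{"type":"number","minimum":-1,"maximum":1},"fingers":{"type":"number"}}}},"newtons":{"type":"number"}},"required":["commands"]}

```bash
mkdir -p pics; ls; cat > h.py <<'E'
import numpy as np, cv2
from workcell import r
def cam(n):
    c=r.read_camera(n); c['K']=np.array(c['intrinsics']); c['R']=np.array(c['R']); c['t']=np.array(c['t']); return c
def cloud(c):
    K=c['K']; v,u=np.mgrid[0:480,0:640].astype(np.float64)
    d=np.array([c['k1'],0,0,0,0],float)
    # drawn = x(1+k1 r^2), same as OpenCV radial model
    p=cv2.undistortPoints(np.stack([u.ravel(),v.ravel()],1)[:,None],K,d)[:,0]
    z=c['z_map'].ravel().astype(float)
    X=np.c_[p*z[:,None],z]
    W=(X-c['t'])@c['R']; W[z<=0]=np.nan
    return W.reshape(480,640,3)
def save(n,img): cv2.imwrite('pics/'+n,img[:,:,::-1])
E
python3 - <<'E'
from h import *
s=r.state(); print(s)
for n in ('scene','top'):
    c=cam(n); save(n+'0.png',c['color']); np.savez('/tmp/'+n,**c); print(n,c['K'].round(1).tolist(),c['k1'],c['R'].round(3).tolist(),c['t'].round(3))
E
```

```text
pics
{'clock': 0.0, 'q': array([ 1.46860380e+00,  2.55759643e-01,  1.07013148e-01, -5.01955311e-04,
       -1.42392086e+00, -2.84597113e-01]), 'joint_velocities': array([-0.00022431,  0.00185223, -0.00030908, -0.00165167,  0.00059171,
        0.00073387]), 'effort': array([-5.85656944e-04, -3.86632454e+01,  2.37942356e+01,  5.36499470e+00,
       -6.04999877e-03, -1.60481557e-05]), 'tcp_pos': array([0.20733816, 0.50924179, 0.40378807]), 'tcp_rot': array([ 9.54236246e-04,  9.81349872e-01, -1.92227710e-01, -1.62006320e-04]), 'contact_force': array([-0.4823083 ,  0.075615  ,  0.68741044]), 'ft_torque': array([0.02724875, 0.02294821, 0.01545144]), 'gripper_force': 0.0, 'grip_width': 0.08578299454939962}
scene [[502.5, 0.0, 318.2], [0.0, 502.5, 245.2], [0.0, 0.0, 1.0]] -0.010685711898336066 [[-0.762, 0.647, 0.011], [0.498, 0.598, -0.628], [-0.413, -0.473, -0.778]] [ 0.386 -0.208  1.271]
top [[461.3, 0.0, 321.0], [0.0, 461.3, 236.2], [0.0, 0.0, 1.0]] -0.06878249698814178 [[0.011, -1.0, 0.004], [-0.996, -0.012, -0.085], [0.085, -0.003, -0.996]] [-0.028  0.549  0.853]
```

View pics/top0.png

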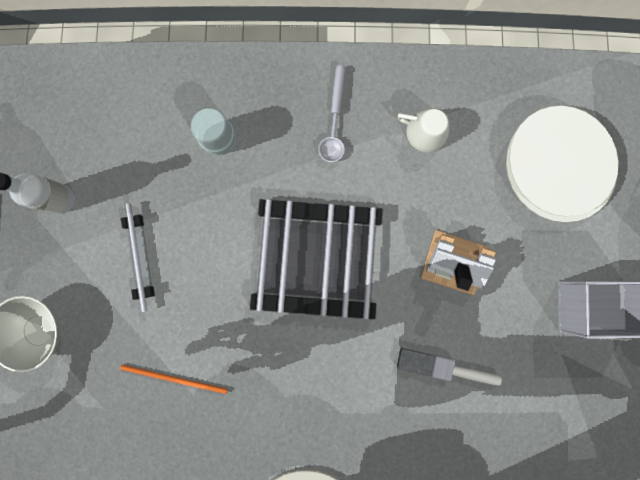

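View pics/scene0.png

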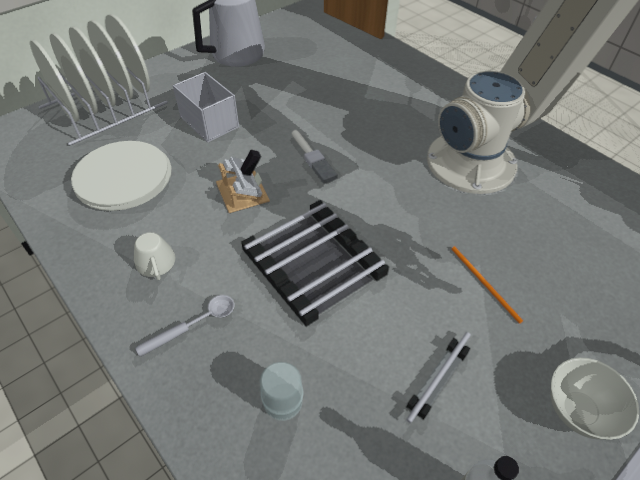

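The top view shows the rack centred near (318,258) with the third groove from the left empty (about px 307, so rack y=+20). The spare is at (137,257), the cradle and gauge at (460,265), and the glass at (211,130). The cup is at (428,130), and the orange decoy lower left is ignored.

```bash
cat > m.py <<'E'
from h import *
def line(P):
    # axis fit of elongated cluster in xy
    m=P[:,:2].mean(0); u=np.linalg.svd(P[:,:2]-m,full_matrices=False)[2][0]; u=u*np.sign(u[0])
    for _ in range(3):
        n=np.array([-u[1],u[0]]); d=(P[:,:2]-m)@n; k=abs(d-np.median(d))<.008; Q=P[k,:2]; m=Q.mean(0); u=np.linalg.svd(Q-m,full_matrices=False)[2][0]; u=u*np.sign(u[0])
    s=(P[k,:2]-m)@u; lo,hi=np.percentile(s,[.5,99.5]); return m+u*(lo+hi)/2,np.degrees(np.arctan2(u[1],u[0])),hi-lo,np.median(P[k,2]),k.sum()
E
python3 - <<'E'
from m import *
for n in ('top','scene'):
    c=dict(np.load('/tmp/%s.npz'%n)); W=cloud(c)
    hsv=cv2.cvtColor(c['color'],cv2.COLOR_RGB2HSV)
    if n=='top':
        print('counter',[W[v,u].round(4) for v,u in((420,350),(100,270),(330,560),(240,200))])
        reg={'spare':(200,315,120,150)}
        reg.update({'b%d'%i:(198,318,a-8,a+9) for i,a in enumerate((264,287,328,350,372))})
        for k,(a,b,l,h) in reg.items():
            P=W[a:b,l:h].reshape(-1,3); C=c['color'][a:b,l:h].reshape(-1,3).astype(int)
            zl=.015 if k=='spare' else .02
            P=P[(C.min(1)>140)&(P[:,2]>zl)&(P[:,2]<.045)]
            print(k,line(P))
        for k,(a,b,l,h) in {'glass':(100,160,185,240),'cup':(100,160,390,455)}.items():
            P=W[a:b,l:h].reshape(-1,3);z=np.nanpercentile(P[:,2],97);Q=P[P[:,2]>z-.008];print(k,Q.mean(0).round(3),z)
    for k,box in {'gauge':(.40,.62,-.30,-.15)}.items():
        ok=(W[...,0]>.3)&(W[...,0]<.65)&(W[...,1]>-.4)&(W[...,1]<-.1)&(W[...,2]>.012)
        v,u=np.nonzero(ok); print(n,'gauge px',u.min(),u.max(),v.min(),v.max(),W[ok].min(0).round(3),W[ok].max(0).round(3))
    a,b,l,h=(215,310,405,510) if n=='top' else (130,220,200,290)
    cv2.imwrite('pics/g_%s.png'%n,cv2.resize(c['color'][a:b,l:h,::-1],None,fx=5,fy=5,interpolation=2))
a=cv2.imread('pics/g_top.png');b=cv2.imread('pics/g_scene.png');H=450
cv2.imwrite('pics/g.png',np.hstack([cv2.resize(a,(400,360)),cv2.resize(b,(400,360))]))
E
```

```text
counter [array([ 0.2008, -0.0811,  0.0011]), array([ 0.8265,  0.0843, -0.0014]), array([ 0.3731, -0.49  ,  0.0061]), array([ 0.5416,  0.2153, -0.0015])]
spare (array([0.50567796, 0.33322774]), np.float64(11.31884450842133), np.float64(0.2078641799604311), np.float64(0.024412197402560037), np.int64(387))
b0 (array([0.51432343, 0.08634701]), np.float64(-3.6520411375826716), np.float64(0.2055663306240907), np.float64(0.02988931394762656), np.int64(442))
b1 (array([0.51092933, 0.04652592]), np.float64(-3.577120124553456), np.float64(0.20835290249730815), np.float64(0.029988100759582095), np.int64(444))
b2 (array([ 0.50719631, -0.03285432]), np.float64(-3.4583355786893795), np.float64(0.20343930603174026), np.float64(0.02959202350550588), np.int64(472))
b3 (array([ 0.50487435, -0.07278482]), np.float64(-3.324577202062883), np.float64(0.20509882075527622), np.float64(0.029698396317057844), np.int64(472))
b4 (array([ 0.50186333, -0.1126958 ]), np.float64(-3.1528591948923923), np.float64(0.2048061279885626), np.float64(0.029891569817707832), np.int64(444))
glass [0.743 0.184 0.09 ] 0.09200917548388203
cup [ 0.762 -0.229  0.065] 0.06747431659338882
top gauge px 362 518 187 370 [ 0.3   -0.4    0.012] [ 0.65  -0.1    0.115]
scene gauge px 160 337 146 256 [ 0.3   -0.399  0.012] [ 0.65  -0.1    0.115]
```

View pics/g.png

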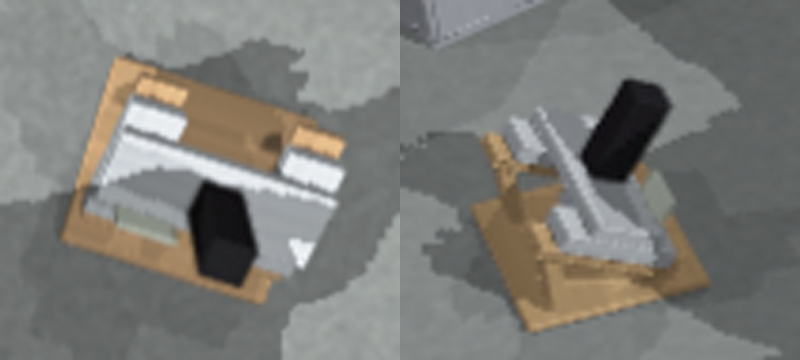

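The crop shows the gauge in its cradle with the handle leaning towards the robot; cradle yaw is about -17°. The rack's yaw is about -3.5°, and the empty groove is centred near (0.509, 0.007). I'll go to the spare first.

```bash
cat > plan.py <<'E'
from h import *
def pose():
    s=r.state(); w,x,y,z=s['tcp_rot']; 
    from scipy.spatial.transform import Rotation as Q
    R=Q.from_quat([x,y,z,w]).as_matrix(); return s,np.array(s['tcp_pos']),R,np.degrees(np.arctan2(R[1,0],R[0,0]))
def plan(x,y,z,yaw):
    "shift (mm) in current tool frame, roll share, and shift in the frame after the roll"
    s,p,R,a=pose(); d=np.array([x,y,z])-p
    dy=(yaw-a+90)%180-90
    b=np.radians(a+dy); R2=np.array([[np.cos(b),np.sin(b),0],[np.sin(b),-np.cos(b),0],[0,0,-1]])
    print('t',round(s['clock'],2),'tcp',p.round(4),'yaw',a.round(2),'tilt',R[:,2].round(4),'grip',round(s['grip_width']*1e3,1),round(s['gripper_force'],1),'F',np.round(s['contact_force'],1))
    print(' now-frame shares',(R.T@d*10).round(4),'roll',round(-dy/180,4),'| after roll',(R2.T@d*10).round(4))
E
python3 - <<'E'
from plan import *
plan(.5057,.3332,.30,11.3)
c=dict(np.load('/tmp/top.npz')); W=cloud(c)
print('rack mid',[W[v,u].round(3) for v,u in((258,306),(230,306),(290,306),(258,265))])
# handle: dark pts above .065
ok=(W[...,0]>.42)&(W[...,0]<.60)&(W[...,1]>-.38)&(W[...,1]<-.15)
for lo in(.05,.07,.09,.105):
    k=ok&(c['color'].max(2)<70)&(W[...,2]>lo)&(W[...,2]<lo+.015); print(lo,k.sum(),W[k].mean(0).round(4) if k.any() else '')
E
```

```text
t 0.1 tcp [0.2073 0.5093 0.4039] yaw -22.17 tilt [-6.0e-04 -1.6e-03 -1.0e+00] grip 85.2 0.0 F [0.8 0.  0.2]
 now-frame shares [3.4272 0.5029 1.04  ] roll -0.1859 | after roll [2.5808 2.311  1.0388]
rack mid [array([ 0.509,  0.007, -0.   ]), array([0.563, 0.008, 0.002]), array([0.447, 0.006, 0.005]), array([0.507, 0.083, 0.031])]
0.05 8 [ 0.4911 -0.2675  0.062 ]
0.07 68 [ 0.4897 -0.2721  0.0771]
0.09 114 [ 0.473  -0.2684  0.0989]
0.105 128 [ 0.468  -0.2691  0.1091]
```

drive_tool([
  {"x":1,"y":0.168,"z":0.34,"fingers":40},
  {"x":1,"y":0.168,"z":0.34},
  {"x":1,"y":0.168,"z":0.34},
  {"x":1,"y":0.168,"z":0.34},
])

```text
validation failed for argument at $.co...
```

drive_tool([
  {"x":1,"y":0.168,"z":0.34},
  {"x":1,"y":0.168,"z":0.34},
  {"x":1,"y":0.168,"z":0.34},
  {"x":1,"y":0.168,"z":0.34},
])

```text
validation failed for argument at $.co...
```

drive_tool([
  {"x":1,"y":0.168,"z":0.34},
  {"x":1,"y":0.168,"z":0.34},
  {"x":1,"y":0.168,"z":0.34},
  {"x":1,"y":0.168,"z":0.34},
])

```text
validation failed for argument at $.co...
```

drive_tool([
  {"x":0.427,"roll":-0.186},
  {"x":0.427,"roll":-0.186},
  {"x":0.427,"roll":-0.186},
  {"x":0.427,"roll":-0.186},
  {"x":0.427,"roll":-0.186},
  {"x":0.427,"roll":-0.186},
  {"x":0.427,"roll":-0.186},
])

```text
validation failed for argument at $.co...
```

```bash
python3 - <<'E'
from plan import *
plan(.5057,.3332,.183,11.3)
c=cam('wrist'); np.savez('/tmp/w1',**c); save('w1.png',c['color'])
print(c['K'].round(1).tolist(),c['k1'],c['R'].round(3).tolist(),c['t'])
E
```

```text
t 0.1 tcp [0.2073 0.5093 0.4039] yaw -22.17 tilt [-6.0e-04 -1.6e-03 -1.0e+00] grip 85.2 0.0 F [0.8 0.  0.2]
 now-frame shares [3.4272 0.5009 2.21  ] roll -0.1859 | after roll [2.5808 2.311  2.2088]
[[341.5, 0.0, 321.2], [0.0, 341.5, 235.0], [0.0, 0.0, 1.0]] -0.012216261367909131 [[-0.376, -0.927, 0.002], [-0.893, 0.363, 0.268], [-0.249, 0.099, -0.964]] [ 0.54789511 -0.03326166  0.37738558]
```

View pics/w1.png

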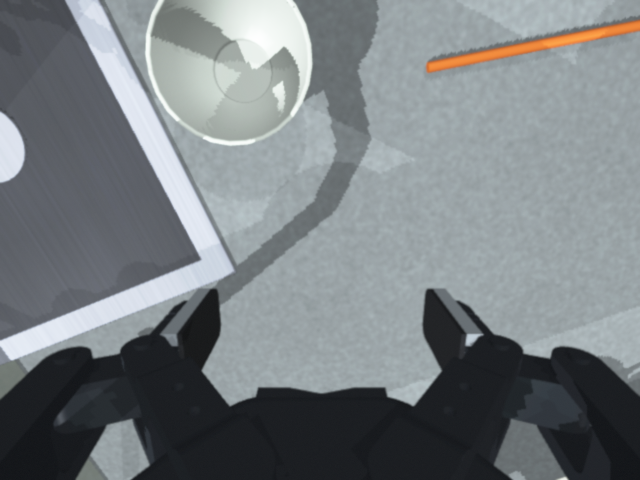

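The moves were refused, so the wrist picture is from the start pose: fingers at (200,330) and (450,330), the orange bar upper right. I'll try rows with every field given.

drive_tool([
  {"x":0.99,"y":0.17,"z":0.34,"roll":0.0,"fingers":40.0},
  {"x":0.99,"y":0.17,"z":0.34,"roll":0.0,"fingers":40.0},
  {"x":0.99,"y":0.17,"z":0.34,"roll":0.0,"fingers":40.0},
  {"x":0.99,"y":0.17,"z":0.34,"roll":0.0,"fingers":40.0},
], newtons=20)

```text
clock: 0.48
tcp_pos: [0.295, 0.4538, 0.3685]
tcp_rot: [0.002, 0.981, -0.194, -0.0]
contact_force: [-0.3, -0.3, 0.8]
grip_width: 0.0403
gripper_force: 0.0
```

drive_tool([
  {"x":0.99,"y":0.17,"z":0.35,"roll":0,"fingers":40},
  {"x":0.99,"y":0.17,"z":0.35,"roll":0,"fingers":40},
  {"x":0.99,"y":0.17,"z":0.35,"roll":0,"fingers":40},
])

```text
clock: 0.73
tcp_pos: [0.3795, 0.4015, 0.3342]
tcp_rot: [0.001, 0.981, -0.193, -0.0]
contact_force: [-0.1, -0.4, 0.5]
grip_width: 0.0401
gripper_force: 0.0
```

drive_tool([
  {"x":0.99,"y":0.17,"z":0.35,"roll":0,"fingers":40},
  {"x":0.99,"y":0.17,"z":0.35,"roll":0,"fingers":40},
  {"x":0.99,"y":0.17,"z":0.35,"roll":0,"fingers":40},
])

```text
clock: 0.98
tcp_pos: [0.4652, 0.3481, 0.2988]
tcp_rot: [0.001, 0.981, -0.193, -0.001]
contact_force: [-0.4, 0.3, 0.2]
grip_width: 0.04
gripper_force: 0.0
```

drive_tool([
  {"x":0.46,"y":0,"z":0,"roll":-0.186,"fingers":40},
  {"x":0.46,"y":0,"z":0,"roll":-0.186,"fingers":40},
  {"x":0.46,"y":0,"z":0,"roll":-0.186,"fingers":40},
  {"x":0.46,"y":0,"z":0,"roll":-0.186,"fingers":40},
  {"x":0.46,"y":0,"z":0,"roll":-0.186,"fingers":40},
  {"x":0.46,"y":0,"z":0,"roll":-0.186,"fingers":40},
  {"x":0.46,"y":0,"z":0,"roll":-0.186,"fingers":40},
])

```text
clock: 1.57
tcp_pos: [0.5057, 0.3329, 0.3005]
tcp_rot: [0.0, 0.995, 0.097, -0.0]
contact_force: [-0.6, 0.6, -0.7]
grip_width: 0.04
gripper_force: 0.0
```

```bash
python3 - <<'E'
from plan import *
from m import line
plan(.5057,.3332,.183,11.3)
c=cam('wrist'); np.savez('/tmp/w2',**c); save('w2.png',c['color'])
W=cloud(c); k=(abs(W[...,0]-.506)<.14)&(abs(W[...,1]-.333)<.05)&(W[...,2]>.0225)&(W[...,2]<.035)
v,u=np.nonzero(k); print('px',u.min(),u.max(),v.min(),v.max()); print(line(W[k]))
E
```

```text
t 1.57 tcp [0.5057 0.3329 0.3005] yaw 11.16 tilt [-3.e-04 -2.e-04 -1.e+00] grip 40.0 0.0 F [-0.6  0.6 -0.7]
 now-frame shares [ 4.0000e-04 -2.7000e-03  1.1751e+00] roll -0.0008 | after roll [ 0.     -0.0026  1.1751]
px 317 336 81 353
(array([0.50927063, 0.33196189]), np.float64(11.34587409954525), np.float64(0.20256676516789193), np.float64(0.022847901256422287), np.int64(506))
```

View pics/w2.png

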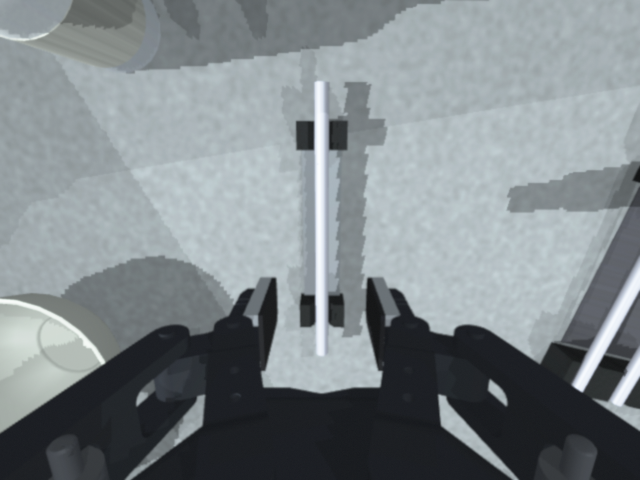

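The wrist view shows the spare running from (321,81) to (321,353), centred between the open fingers. I'll go down and grip it.

drive_tool([
  {"x":0,"y":0,"z":0.9,"roll":0,"fingers":40},
  {"x":0,"y":0,"z":0.9,"roll":0,"fingers":40},
  {"x":0,"y":0,"z":0.9,"roll":0,"fingers":40},
])

```text
clock: 1.87
tcp_pos: [0.5034, 0.3311, 0.2038]
tcp_rot: [0.003, 0.995, 0.097, -0.005]
contact_force: [-2.7, -0.9, -2.1]
grip_width: 0.0402
gripper_force: 0.0
```

drive_tool([
  {"x":0,"y":0,"z":0.27,"roll":0,"fingers":40},
  {"x":0,"y":0,"z":0.27,"roll":0,"fingers":0},
  {"x":0,"y":0,"z":0.27,"roll":0,"fingers":0},
  {"x":0,"y":0,"z":0.27,"roll":0,"fingers":0},
  {"x":0,"y":0,"z":0.27,"roll":0,"fingers":0},
  {"x":0,"y":0,"z":0.27,"roll":0,"fingers":0},
], newtons=60)

```text
clock: 2.37
tcp_pos: [0.5063, 0.3332, 0.1855]
tcp_rot: [-0.001, 0.995, 0.099, 0.001]
contact_force: [0.6, 0.6, 0.7]
grip_width: 0.0074
gripper_force: 58.8
```

```bash
python3 - <<'E'
from plan import *
plan(.5057+.0034,.3329-.3264,.26,-3.5)
E
```

```text
t 2.37 tcp [0.5063 0.3332 0.1855] yaw 11.31 tilt [ 0.002  0.002 -1.   ] grip 7.4 58.8 F [0.6 0.6 0.7]
 now-frame shares [-0.611   3.2075 -0.7515] roll 0.0823 | after roll [ 0.2278  3.2587 -0.7452]
```

drive_tool([
  {"x":0,"y":0,"z":-0.4,"roll":0,"fingers":0},
  {"x":0,"y":0,"z":-0.75,"roll":0.0823,"fingers":0},
  {"x":0,"y":0,"z":-0.75,"roll":0.0823,"fingers":0},
  {"x":0,"y":0,"z":-0.75,"roll":0.0823,"fingers":0},
  {"x":0,"y":0,"z":-0.75,"roll":0.0823,"fingers":0},
])

```text
clock: 2.78
tcp_pos: [0.5056, 0.3326, 0.2594]
tcp_rot: [-0.001, 1.0, -0.029, 0.0]
contact_force: [-0.6, -0.3, -2.3]
grip_width: 0.0074
gripper_force: 58.8
```

drive_tool([
  {"x":0.07,"y":0.5,"z":0,"roll":0,"fingers":0},
  {"x":0.07,"y":1,"z":0,"roll":0,"fingers":0},
  {"x":0.07,"y":1,"z":0,"roll":0,"fingers":0},
  {"x":0.07,"y":1,"z":0,"roll":0,"fingers":0},
])

```text
clock: 3.12
tcp_pos: [0.5059, 0.2288, 0.2577]
tcp_rot: [0.001, 1.0, -0.031, -0.002]
contact_force: [0.4, -0.4, -0.7]
grip_width: 0.0072
gripper_force: 59.0
```

drive_tool([
  {"x":0.07,"y":1,"z":0,"roll":0,"fingers":0},
  {"x":0.07,"y":1,"z":0,"roll":0,"fingers":0},
  {"x":0.07,"y":1,"z":0,"roll":0,"fingers":0},
  {"x":0.07,"y":1,"z":0,"roll":0,"fingers":0},
])

```text
clock: 3.45
tcp_pos: [0.5069, 0.1291, 0.2579]
tcp_rot: [0.001, 1.0, -0.031, -0.001]
contact_force: [0.6, 0.7, -1.7]
grip_width: 0.0075
gripper_force: 59.2
```

drive_tool([
  {"x":0.08,"y":1,"z":0,"roll":0,"fingers":0},
  {"x":0.08,"y":1,"z":0,"roll":0,"fingers":0},
  {"x":0.08,"y":1,"z":0,"roll":0,"fingers":0},
  {"x":0.08,"y":1,"z":0,"roll":0,"fingers":0},
])

```text
clock: 3.78
tcp_pos: [0.5091, 0.0295, 0.258]
tcp_rot: [0.0, 1.0, -0.031, -0.001]
contact_force: [0.3, 1.0, -1.2]
grip_width: 0.0076
gripper_force: 59.3
```

```bash
python3 - <<'E'
from plan import *
plan(.5091,.0068,.212,-3.5)
c=cam('wrist'); np.savez('/tmp/w3',**c); save('w3.png',c['color'])
E
```

```text
t 3.78 tcp [0.5091 0.0295 0.258 ] yaw -3.53 tilt [-2.1e-03 -9.0e-04 -1.0e+00] grip 7.6 59.3 F [ 0.3  1.  -1.2]
 now-frame shares [0.0148 0.2257 0.4597] roll -0.0002 | after roll [0.0138 0.2262 0.4595]
```

View pics/w3.png

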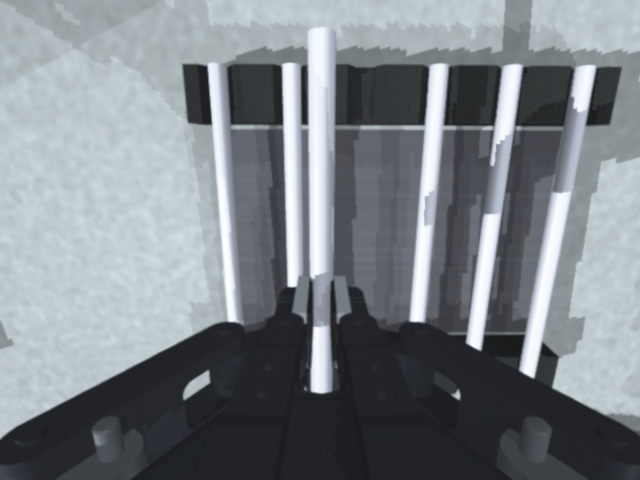

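The wrist view shows the spare held straight, far end at (321,30), one bar-width short of the empty groove at about (365,95). I'll move over the groove and measure.

drive_tool([
  {"x":0.01,"y":0.23,"z":0,"roll":0,"fingers":0},
  {"x":0.01,"y":0.23,"z":0.44,"roll":0,"fingers":0},
  {"x":0.01,"y":0.23,"z":0.44,"roll":0,"fingers":0},
  {"x":0.01,"y":0.23,"z":0.44,"roll":0,"fingers":0},
  {"x":0.01,"y":0.23,"z":0.44,"roll":0,"fingers":0},
])

```text
clock: 4.25
tcp_pos: [0.5098, 0.0099, 0.2153]
tcp_rot: [0.0, 1.0, -0.029, 0.0]
contact_force: [0.3, -0.5, -0.9]
grip_width: 0.0076
gripper_force: 59.2
```

```bash
cat > bars.py <<'E'
from plan import *
from m import line
def bars(name,held=None,zlim=(.0265,.036)):
    c=cam(name); W=cloud(c); a=np.radians(-3.5); C=np.array([.508,-.0131]); col=c['color'].min(2)
    d=W[...,:2]-C; lx=d@[np.cos(a),np.sin(a)]; ly=d@[-np.sin(a),np.cos(a)]
    for y0 in (100,60,20,-20,-60,-100):
        zl=held if (y0==20 and held) else zlim
        k=(abs(ly*1e3-y0)<12)&(W[...,2]>zl[0])&(W[...,2]<zl[1])&(abs(lx)<.14)&(col>110)
        if k.sum()<40: print(y0,'few',k.sum()); continue
        x,y=lx[k]*1e3,ly[k]*1e3; p=np.polyfit(x,y,1)
        print(y0,'n',k.sum(),'y@0 %.1f slope %.2fdeg'%(p[1],np.degrees(np.arctan(p[0]))),'x %.1f..%.1f'%tuple(np.percentile(x,[.5,99.5])),'z90 %.1f'%(np.percentile(W[k][:,2],75)*1e3))
    return c,W
E
python3 - <<'E'
from bars import *
plan(.5091,.0068,.1915,-3.5)
bars('wrist',(.038,.06)); bars('top',(.038,.06)); bars('scene',(.038,.06))
E
```

```text
t 4.25 tcp [0.5098 0.0099 0.2153] yaw -3.35 tilt [ 4.e-04 -6.e-04 -1.e+00] grip 7.6 59.2 F [ 0.3 -0.5 -0.9]
 now-frame shares [-0.0049  0.0312  0.2382] roll 0.0008 | after roll [-0.0047  0.0314  0.2382]
100 n 4686 y@0 97.1 slope -0.16deg x -65.2..104.9 z90 28.2
60 n 4568 y@0 57.2 slope -0.04deg x -24.2..105.1 z90 28.3
20 n 8709 y@0 21.6 slope 0.17deg x -42.0..105.3 z90 52.0
-20 n 4428 y@0 -22.2 slope 0.04deg x -19.2..104.9 z90 28.3
-60 n 4777 y@0 -61.6 slope -0.08deg x -35.7..104.7 z90 28.3
-100 n 5244 y@0 -101.3 slope -0.05deg x -57.3..104.4 z90 28.3
100 n 46 y@0 97.3 slope -1.28deg x -102.9..-82.1 z90 31.4
60 n 90 y@0 58.9 slope -0.54deg x -105.5..-66.1 z90 30.8
20 n 117 y@0 23.1 slope -0.27deg x -104.8..-58.1 z90 55.2
-20 n 238 y@0 -20.0 slope -0.13deg x -106.2..103.8 z90 30.8
-60 n 504 y@0 -59.7 slope -0.29deg x -105.9..103.0 z90 31.1
-100 n 498 y@0 -99.7 slope -0.43deg x -103.3..102.3 z90 30.8
100 n 434 y@0 99.7 slope -0.13deg x -104.8..102.9 z90 30.9
60 n 415 y@0 59.9 slope -0.26deg x -103.8..103.4 z90 31.0
20 n 308 y@0 24.4 slope 0.05deg x -104.2..104.9 z90 55.7
-20 n 229 y@0 -20.2 slope -0.08deg x -104.8..103.6 z90 31.2
-60 n 177 y@0 -60.3 slope -0.21deg x -19.5..103.3 z90 31.3
-100 n 191 y@0 -100.3 slope -0.28deg x -34.0..103.4 z90 31.3
```

```bash
python3 - <<'E'
from bars import *
plan(.5091,.0068,.1915,-3.5)
bars('wrist',(.038,.06))
E
```

```text
t 4.4 tcp [0.5099 0.0097 0.2162] yaw -3.4 tilt [ 2.9e-03  5.0e-04 -1.0e+00] grip 7.0 59.2 F [-0.9 -0.1 -0.8]
 now-frame shares [-0.0073  0.0301  0.2471] roll 0.0005 | after roll [-0.0065  0.0299  0.2471]
100 n 4650 y@0 97.0 slope -0.13deg x -65.2..104.9 z90 28.2
60 n 4480 y@0 57.2 slope -0.06deg x -24.2..105.0 z90 28.3
20 n 8692 y@0 21.7 slope 0.13deg x -41.2..106.0 z90 53.0
-20 n 4307 y@0 -22.1 slope 0.05deg x -19.1..105.0 z90 28.3
-60 n 4701 y@0 -61.6 slope -0.09deg x -35.6..104.5 z90 28.3
-100 n 5182 y@0 -101.3 slope -0.07deg x -56.9..104.5 z90 28.3
```

drive_tool([
  {"x":-0.007,"y":0.041,"z":0,"roll":0,"fingers":0},
  {"x":-0.007,"y":0.041,"z":0,"roll":0,"fingers":0},
  {"x":-0.007,"y":0.041,"z":0.08,"roll":0,"fingers":0},
  {"x":-0.007,"y":0.041,"z":0.16,"roll":0,"fingers":0},
  {"x":-0.007,"y":0.041,"z":0.2,"roll":0,"fingers":0},
  {"x":-0.007,"y":0.041,"z":0.225,"roll":0,"fingers":0},
  {"x":-0.007,"y":0.041,"z":0.225,"roll":0,"fingers":0},
])

```text
clock: 5.03
tcp_pos: [0.5079, 0.0049, 0.1917]
tcp_rot: [0.0, 1.0, -0.03, -0.001]
contact_force: [0.1, 1.2, -2.3]
grip_width: 0.0072
gripper_force: 59.4
```

```bash
python3 - <<'E'
from bars import *
plan(.5091,.0068,.1915,-3.5)
bars('wrist',(.0265,.06));bars('scene',(.0265,.06))
E
```

```text
t 5.03 tcp [0.5079 0.0049 0.1917] yaw -3.49 tilt [-1.3e-03 -5.0e-04 -1.0e+00] grip 7.2 59.4 F [ 0.1  1.2 -2.3]
 now-frame shares [ 0.0103 -0.0199  0.0015] roll 0.0 | after roll [ 0.0103 -0.0199  0.0015]
100 n 6129 y@0 96.8 slope -0.15deg x -27.5..104.9 z90 28.3
60 n 5662 y@0 57.2 slope -0.05deg x -7.4..104.7 z90 28.3
20 n 7412 y@0 16.7 slope -0.15deg x -43.4..103.4 z90 28.5
-20 n 5636 y@0 -22.1 slope 0.02deg x -7.5..104.8 z90 28.3
-60 n 6247 y@0 -61.6 slope -0.03deg x -26.1..104.6 z90 28.3
-100 n 4833 y@0 -101.1 slope 0.48deg x -48.2..83.7 z90 28.3
100 n 443 y@0 99.8 slope -0.13deg x -104.4..103.1 z90 31.1
60 n 405 y@0 59.8 slope -0.26deg x -104.9..103.5 z90 31.1
20 n 280 y@0 18.9 slope -0.06deg x -106.3..102.6 z90 31.4
-20 n 211 y@0 -20.2 slope -0.35deg x -105.5..103.7 z90 31.3
-60 n 171 y@0 -60.9 slope 0.42deg x -14.0..103.8 z90 30.9
-100 n 188 y@0 -100.2 slope -0.31deg x -27.8..103.3 z90 31.3
```

drive_tool([
  {"x":0.013,"y":-0.008,"z":0,"roll":0,"fingers":0},
  {"x":0.013,"y":-0.008,"z":0,"roll":0,"fingers":0},
  {"x":0.013,"y":-0.008,"z":0.01,"roll":0,"fingers":0},
  {"x":0.013,"y":-0.008,"z":0.01,"roll":0,"fingers":0},
])

```text
clock: 5.47
tcp_pos: [0.5098, 0.0057, 0.1915]
tcp_rot: [-0.0, 1.0, -0.03, 0.0]
contact_force: [0.4, -0.8, -0.1]
grip_width: 0.0072
gripper_force: 59.5
```

```bash
python3 - <<'E'
from bars import *
plan(.5091,.0068,.1915,-3.5)
bars('wrist',(.0265,.06));bars('scene',(.0265,.06))
E
```

```text
t 5.47 tcp [0.5098 0.0057 0.1915] yaw -3.49 tilt [ 7.e-04  1.e-04 -1.e+00] grip 7.2 59.5 F [ 0.4 -0.8 -0.1]
 now-frame shares [-0.0073 -0.0107 -0.0003] roll 0.0001 | after roll [-0.0073 -0.0107 -0.0003]
100 n 5959 y@0 96.9 slope -0.18deg x -25.0..105.0 z90 28.3
60 n 5510 y@0 57.1 slope 0.00deg x -5.2..105.0 z90 28.3
20 n 7412 y@0 17.6 slope -0.06deg x -41.1..105.5 z90 28.4
-20 n 5528 y@0 -22.1 slope 0.03deg x -5.1..104.7 z90 28.3
-60 n 6112 y@0 -61.6 slope -0.04deg x -24.4..104.6 z90 28.3
-100 n 4689 y@0 -101.1 slope 0.49deg x -46.3..82.1 z90 28.3
100 n 439 y@0 99.7 slope -0.12deg x -104.2..104.2 z90 31.1
60 n 411 y@0 59.8 slope -0.04deg x -105.2..103.4 z90 30.9
20 n 280 y@0 19.9 slope -0.01deg x -104.6..104.2 z90 31.3
-20 n 212 y@0 -20.2 slope -0.21deg x -105.2..103.7 z90 31.4
-60 n 173 y@0 -60.5 slope 0.27deg x -11.4..104.1 z90 31.1
-100 n 179 y@0 -100.3 slope -0.36deg x -25.2..103.3 z90 31.2
```

drive_tool([
  {"x":0,"y":0,"z":0,"roll":0,"fingers":24},
  {"x":0,"y":0,"z":0,"roll":0,"fingers":24},
  {"x":0,"y":0,"z":0,"roll":0,"fingers":24},
  {"x":0,"y":0,"z":-0.3,"roll":0,"fingers":24},
  {"x":0,"y":0,"z":-0.7,"roll":0,"fingers":24},
  {"x":0,"y":0,"z":-1,"roll":0,"fingers":24},
  {"x":0,"y":0,"z":-1,"roll":0,"fingers":24},
])

```text
clock: 6.15
tcp_pos: [0.5116, 0.0057, 0.298]
tcp_rot: [-0.001, 1.0, -0.03, 0.006]
contact_force: [1.2, -0.3, 2.0]
grip_width: 0.024
gripper_force: 0.0
```

drive_tool([
  {"x":-0.16,"y":0.93,"z":-0.3,"roll":0,"fingers":60},
  {"x":-0.16,"y":0.93,"z":-0.3,"roll":0,"fingers":60},
  {"x":-0.16,"y":0.93,"z":-0.3,"roll":0,"fingers":60},
])

```text
clock: 6.4
tcp_pos: [0.4871, -0.0888, 0.323]
tcp_rot: [0.0, 1.0, -0.031, 0.001]
contact_force: [-0.7, -0.9, -0.4]
grip_width: 0.0592
gripper_force: 0.0
```

drive_tool([
  {"x":-0.16,"y":0.93,"z":0,"roll":0,"fingers":60},
  {"x":-0.16,"y":0.93,"z":0,"roll":0,"fingers":60},
  {"x":-0.16,"y":0.93,"z":0,"roll":0,"fingers":60},
])

```text
clock: 6.65
tcp_pos: [0.4648, -0.1817, 0.3213]
tcp_rot: [0.0, 0.999, -0.032, -0.0]
contact_force: [-0.6, 0.4, 0.8]
grip_width: 0.0597
gripper_force: 0.0
```

drive_tool([
  {"x":-0.16,"y":0.93,"z":0,"roll":0.077,"fingers":60},
  {"x":-0.16,"y":0.93,"z":0,"roll":0.077,"fingers":60},
  {"x":-0.16,"y":0.93,"z":0,"roll":0.077,"fingers":60},
  {"x":-0.16,"y":0.93,"z":0,"roll":0.077,"fingers":60},
  {"x":-0.16,"y":0.93,"z":0,"roll":0.077,"fingers":60},
])

```text
clock: 7.07
tcp_pos: [0.4443, -0.2704, 0.3208]
tcp_rot: [-0.0, 0.988, -0.152, -0.0]
contact_force: [0.1, 1.2, -0.5]
grip_width: 0.0599
gripper_force: 0.0
```

```bash
python3 - <<'E'
from bars import *
plan(.475,-.27,.25,-17.4)
bars('scene'); bars('top')
c=cam('wrist'); np.savez('/tmp/w4',**c); save('w4.png',c['color'])
E
```

```text
t 7.07 tcp [ 0.4443 -0.2704  0.3208] yaw -17.43 tilt [-5.e-04  4.e-04 -1.e+00] grip 59.9 0.0 F [ 0.1  1.2 -0.5]
 now-frame shares [ 0.2919 -0.0954  0.708 ] roll -0.0002 | after roll [ 0.2916 -0.0955  0.7082]
100 n 431 y@0 99.5 slope -0.13deg x -104.9..104.1 z90 31.1
60 n 420 y@0 59.8 slope -0.14deg x -104.7..103.7 z90 30.9
20 n 392 y@0 19.7 slope 0.01deg x -104.7..104.4 z90 30.9
-20 n 380 y@0 -20.1 slope -0.24deg x -105.2..103.1 z90 31.0
-60 n 362 y@0 -59.9 slope -0.15deg x -103.5..103.5 z90 31.0
-100 n 354 y@0 -99.7 slope -0.23deg x -104.3..102.6 z90 31.2
100 n 467 y@0 99.0 slope -0.25deg x -102.6..103.1 z90 31.2
60 n 466 y@0 59.2 slope -0.21deg x -105.1..104.0 z90 30.9
20 n 457 y@0 19.1 slope 0.02deg x -103.9..103.1 z90 31.0
-20 n 517 y@0 -19.8 slope -0.05deg x -104.9..102.9 z90 30.6
-60 n 537 y@0 -59.5 slope -0.23deg x -105.7..102.8 z90 30.8
-100 n 46 y@0 -98.2 slope 0.56deg x -104.8..59.4 z90 30.4
```

View pics/w4.png

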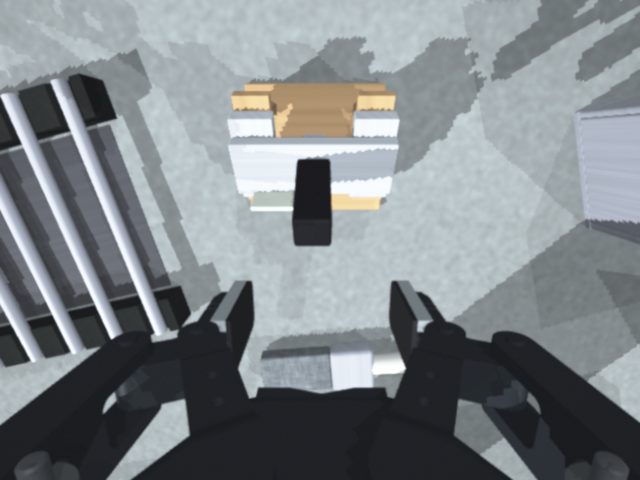

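The wrist view shows the gauge square to the gripper: bridge edge from (230,138) to (400,138), handle top face around (312,230). The new bar is home and even with the others.

```bash
python3 - <<'E'
from plan import *
c=dict(np.load('/tmp/w4.npz')); W=cloud(c); s,p,R,a=pose()
m=np.zeros((480,640),bool); m[150:252,285:340]=1
m&=(c['color'].max(2)<60)
L=(W-p)@R  # tool frame: x fwd, y right?, z down
P=L[m]; P=P[np.isfinite(P[:,0])]; z=W[m][:,2]
print('n',len(P),'y edges',np.percentile(P[:,1],[1,50,99]).round(4),'x',np.percentile(P[:,0],[1,99]).round(4))
for lo,hi in((.05,.07),(.07,.085),(.085,.1),(.1,.13)):
    k=(W[...,2]>lo)&(W[...,2]<hi)&m; print(lo,k.sum(),'tool x %.4f..%.4f y %.4f..%.4f z %.4f'%(*np.percentile(L[k][:,0],[1,99]),*np.percentile(L[k][:,1],[1,99]),W[k][:,2].max()))
# fit two planes by normals: top face vs upper side
T=[]
k=m&(np.mgrid[0:480,0:640][0]>222)&(np.mgrid[0:480,0:640][0]<243); Q=L[k];Q=Q[np.isfinite(Q[:,0])]; A=np.c_[Q[:,0],np.ones(len(Q))]; print('top face slope deg',np.degrees(np.arctan(np.linalg.lstsq(A,Q[:,2],rcond=None)[0][0])),'centre',Q.mean(0).round(4),p+R@Q.mean(0))
k=m&(np.mgrid[0:480,0:640][0]>160)&(np.mgrid[0:480,0:640][0]<212); Q=L[k];Q=Q[np.isfinite(Q[:,0])]; A=np.c_[Q[:,0],np.ones(len(Q))]; print('side slope deg',np.degrees(np.arctan(np.linalg.lstsq(A,Q[:,2],rcond=None)[0][0])))
E
```

```text
n 2956 y edges [-0.0137 -0.0037  0.0062] x [0.0111 0.0554]
0.05 197 tool x 0.0519..0.0560 y -0.0133..0.0057 z 0.0699
0.07 596 tool x 0.0430..0.0526 y -0.0136..0.0062 z 0.0850
0.085 700 tool x 0.0332..0.0431 y -0.0138..0.0060 z 0.1000
0.1 1463 tool x 0.0108..0.0338 y -0.0136..0.0062 z 0.1117
top face slope deg -31.77282058501999 centre [ 0.019  -0.0037  0.2148] [ 0.46416956 -0.27116621  0.10636515]
side slope deg 57.987460835743526
```

drive_tool([
  {"x":0.307,"y":-0.037,"z":0,"roll":0,"fingers":50},
  {"x":0.307,"y":-0.037,"z":0.4,"roll":0,"fingers":50},
  {"x":0.307,"y":-0.037,"z":0.77,"roll":0,"fingers":50},
  {"x":0.307,"y":-0.037,"z":0.77,"roll":0,"fingers":50},
  {"x":0.307,"y":-0.037,"z":0.77,"roll":0,"fingers":50},
])

```text
clock: 7.63
tcp_pos: [0.4748, -0.2746, 0.2432]
tcp_rot: [-0.0, 0.989, -0.15, -0.002]
contact_force: [-0.0, -0.5, 1.6]
grip_width: 0.0497
gripper_force: 0.0
```

drive_tool([
  {"x":0,"y":0,"z":0,"roll":0,"fingers":15},
  {"x":0,"y":0,"z":0,"roll":0,"fingers":15},
  {"x":0,"y":0,"z":0,"roll":0,"fingers":15},
  {"x":0,"y":0,"z":0,"roll":0,"fingers":15},
  {"x":0,"y":0,"z":0,"roll":0,"fingers":15},
], newtons=20)

```text
clock: 8.05
tcp_pos: [0.476, -0.2755, 0.247]
tcp_rot: [0.0, 0.989, -0.151, 0.003]
contact_force: [0.7, 3.1, 7.2]
grip_width: 0.0218
gripper_force: 23.2
```

```bash
python3 - <<'E'
from plan import *
plan(.475,-.27,.25,-17.4)
E
```

```text
t 8.05 tcp [ 0.476  -0.2755  0.247 ] yaw -17.32 tilt [ 0.0052 -0.0013 -1.    ] grip 21.8 23.2 F [0.7 3.1 7.2]
 now-frame shares [-0.0256 -0.0495 -0.03  ] roll 0.0004 | after roll [-0.0258 -0.0494 -0.0298]
```

drive_tool([
  {"x":-0.05,"y":0,"z":-0.08,"roll":0,"fingers":15},
  {"x":-0.11,"y":0,"z":-0.17,"roll":0,"fingers":15},
  {"x":-0.16,"y":0,"z":-0.25,"roll":0,"fingers":15},
  {"x":-0.21,"y":0,"z":-0.34,"roll":0,"fingers":15},
  {"x":-0.3,"y":0,"z":-0.6,"roll":0,"fingers":15},
  {"x":-0.3,"y":0,"z":-0.8,"roll":0,"fingers":15},
  {"x":-0.3,"y":0,"z":-0.8,"roll":0,"fingers":15},
  {"x":-0.3,"y":0,"z":-0.8,"roll":0,"fingers":15},
])

```text
clock: 8.72
tcp_pos: [0.446, -0.2665, 0.3254]
tcp_rot: [-0.0, 0.989, -0.151, 0.001]
contact_force: [-0.9, 0.0, -4.7]
grip_width: 0.0214
gripper_force: 21.7
```

```bash
python3 - <<'E'
from plan import *
plan(.475,-.27,.25,-17.4)
a=cam('wrist');b=cam('scene')
np.savez('/tmp/w5',**a);np.savez('/tmp/s5',**b)
cv2.imwrite('pics/l5.png',np.hstack([cv2.resize(a['color'],(400,300)),cv2.resize(b['color'][60:260,150:400],(400,320))[:300]])[:,:,::-1])
E
```

```text
t 8.72 tcp [ 0.446  -0.2665  0.3254] yaw -17.37 tilt [ 2.5e-03 -3.0e-04 -1.0e+00] grip 21.4 21.7 F [-0.9  0.  -4.7]
 now-frame shares [ 0.2852 -0.0532  0.7543] roll 0.0001 | after roll [ 0.287  -0.0537  0.7536]
```

View pics/l5.png

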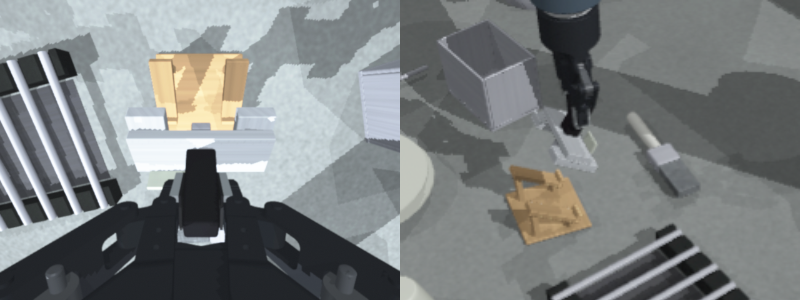

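The gauge is still tilted in the grip (left: bridge at (200,150), handle leaning into the pads). I'll measure the tilt, then lever the gauge upright against free counter in front of the rack.

```bash
cat > tilt.py <<'E'
from plan import *
def tilt(show=True):
    c=cam('wrist'); W=cloud(c); s,p,R,a=pose(); G=p+R@[0,0,.155]; L=(W-G)@R; L[...,2]*=-1  # rel. grasp point: x fwd, y, z up
    col=c['color'].astype(int); b=col.min(2)
    m=(abs(L[...,1])<.052)&(abs(L[...,1])>.016)&(L[...,2]<-.015)&(L[...,2]>-.075)&(L[...,0]>-.04)&(L[...,0]<.08)&(b>75)&(W[...,2]>.02)&(abs(col[...,0]-col[...,2])<35)
    Q=L[m]; rng=np.random.default_rng(0); best=None
    for _ in range(300):  # RANSAC plane z=ax+by+c : the bridge's top
        A=Q[rng.choice(len(Q),3,False)]
        try: pl=np.linalg.solve(np.c_[A[:,:2],np.ones(3)],A[:,2])
        except Exception: continue
        if abs(pl[0])>1 or abs(pl[1])>.25: continue
        n=(abs(Q[:,:2]@pl[:2]+pl[2]-Q[:,2])<.0015).sum()
        if best is None or n>best[0]: best=(n,pl)
    pl=best[1]; k=abs(Q[:,:2]@pl[:2]+pl[2]-Q[:,2])<.002
    pl=np.linalg.lstsq(np.c_[Q[k,:2],np.ones(k.sum())],Q[k,2],rcond=None)[0]; I=Q[k]
    th=np.arctan(pl[0]); xs=np.percentile(I[:,0],[1,99]); h=-pl[2]*np.cos(th)
    print('plane n',k.sum(),'/',len(Q),'pitch %.1f roll %.1f deg'%(np.degrees(th),np.degrees(np.arctan(pl[1]))),'grasp above bridge top (perp) %.1f mm'%(h*1e3),'bridge x',(xs*1e3).round(1),'y',(np.percentile(I[:,1],[1,99])*1e3).round(1))
    # along-bridge coordinate of inliers, relative to the foot of the perpendicular from the grasp point
    u=I[:,0]*np.cos(th)+I[:,2]*np.sin(th); print('grasp offset in gauge x: bridge spans',(np.percentile(u,[1,99])*1e3).round(1)); return c
E
python3 -c "
from tilt import *
tilt(); plan(.31,-.05,.32,-3.5)"
```

```text
plane n 8211 / 15265 pitch 31.7 roll -0.1 deg grasp above bridge top (perp) 38.7 mm bridge x [ 0.1 33.9] y [-51.3  51.3]
grasp offset in gauge x: bridge spans [-23.6  15.4]
t 8.87 tcp [ 0.4458 -0.2663  0.3227] yaw -17.38 tilt [-0.0028  0.0014 -1.    ] grip 21.4 21.6 F [ 0.3  0.8 -4.1]
 now-frame shares [-1.9415 -1.6593  0.0343] roll -0.0771 | after roll [-1.487  -2.0765  0.0273]
```

drive_tool([
  {"x":-0.14,"y":-0.12,"z":0,"roll":0,"fingers":15},
  {"x":-0.35,"y":-0.3,"z":0,"roll":0,"fingers":15},
  {"x":-0.56,"y":-0.48,"z":0,"roll":0,"fingers":15},
  {"x":-0.77,"y":-0.66,"z":0,"roll":0,"fingers":15},
  {"x":-0.97,"y":-0.83,"z":0,"roll":0,"fingers":15},
], newtons=40)

```text
clock: 9.28
tcp_pos: [0.3773, -0.1575, 0.3228]
tcp_rot: [-0.0, 0.988, -0.151, -0.002]
contact_force: [-0.1, 0.4, -3.7]
grip_width: 0.0213
gripper_force: 44.3
```

drive_tool([
  {"x":-0.2,"y":-0.17,"z":0,"roll":-0.015,"fingers":15},
  {"x":-0.42,"y":-0.35,"z":0.1,"roll":-0.03,"fingers":15},
  {"x":-0.63,"y":-0.53,"z":0.2,"roll":-0.045,"fingers":15},
  {"x":-0.85,"y":-0.72,"z":0.3,"roll":-0.06,"fingers":15},
  {"x":-0.97,"y":-0.83,"z":0.4,"roll":-0.077,"fingers":15},
  {"x":-0.97,"y":-0.83,"z":0.5,"roll":-0.077,"fingers":15},
  {"x":-0.97,"y":-0.83,"z":0.6,"roll":-0.077,"fingers":15},
  {"x":-0.97,"y":-0.83,"z":0.6,"roll":-0.077,"fingers":15},
])

```text
clock: 9.95
tcp_pos: [0.3093, -0.0503, 0.262]
tcp_rot: [0.0, 1.0, -0.03, -0.003]
contact_force: [-0.1, -0.3, -4.5]
grip_width: 0.0215
gripper_force: 44.2
```

```bash
python3 -c "
from tilt import *
tilt(); plan(.31,-.05,.2256,-3.5)
c=cam('top');cv2.imwrite('pics/t6.png',c['color'][:,:,::-1])"
```

```text
plane n 8141 / 15303 pitch 31.6 roll -0.0 deg grasp above bridge top (perp) 39.3 mm bridge x [-1.  32.7] y [-51.2  51.3]
grasp offset in gauge x: bridge spans [-25.3  13.6]
t 10.0 tcp [ 0.3099 -0.0504  0.263 ] yaw -3.48 tilt [-0.0038 -0.0011 -1.    ] grip 21.5 44.2 F [-0.3  0.2 -4.3]
 now-frame shares [ 0.0024 -0.0047  0.3742] roll 0.0001 | after roll [ 0.001  -0.0042  0.3742]
```

View pics/t6.png

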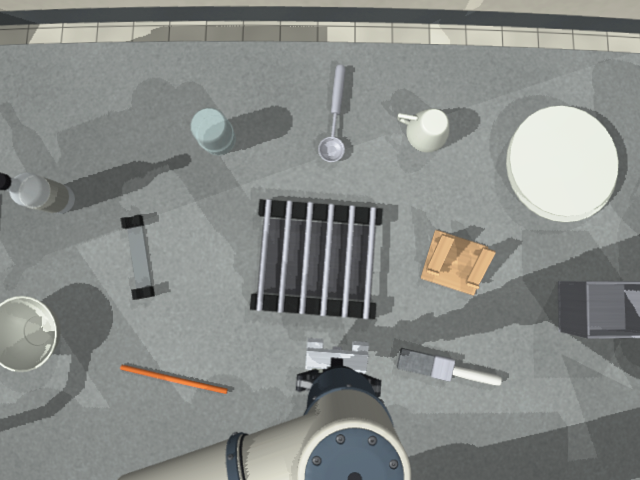

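The top view shows the gauge held over free counter in front of the rack; its far edge is at (337,345), clear of the rack at v=318 and the brush at u=400. Now I'll pivot it on its low edge.

drive_tool([
  {"x":0,"y":0,"z":0.2,"roll":0,"fingers":15},
  {"x":0,"y":0,"z":0.34,"roll":0,"fingers":15},
  {"x":0,"y":0,"z":0.4,"roll":0,"fingers":15},
  {"x":0.05,"y":0,"z":0.41,"roll":0,"fingers":15},
  {"x":0.1,"y":0,"z":0.42,"roll":0,"fingers":15},
], newtons=20)

```text
clock: 10.47
tcp_pos: [0.321, -0.0512, 0.2232]
tcp_rot: [0.0, 1.0, -0.03, -0.0]
contact_force: [-4.3, 0.8, 6.0]
grip_width: 0.0212
gripper_force: 47.0
```

```bash
python3 -c "
from tilt import *
tilt(); plan(.31,-.05,.2256,-3.5)"
```

```text
plane n 8434 / 14680 pitch 24.0 roll -0.0 deg grasp above bridge top (perp) 37.4 mm bridge x [-8.  27.8] y [-51.2  51.2]
grasp offset in gauge x: bridge spans [-25.2  13.4]
t 10.52 tcp [ 0.3219 -0.0511  0.2231] yaw -3.48 tilt [ 0.    -0.001 -1.   ] grip 21.4 46.4 F [-1.1 -0.1  2.6]
 now-frame shares [-0.1196 -0.0034 -0.0247] roll 0.0001 | after roll [-0.1196 -0.0034 -0.0247]
```

drive_tool([
  {"x":0.05,"y":0,"z":0.005,"roll":0,"fingers":15},
  {"x":0.1,"y":0,"z":0.02,"roll":0,"fingers":15},
  {"x":0.15,"y":0,"z":0.035,"roll":0,"fingers":15},
  {"x":0.2,"y":0,"z":0.06,"roll":0,"fingers":15},
  {"x":0.25,"y":0,"z":0.085,"roll":0,"fingers":15},
  {"x":0.27,"y":0,"z":0.11,"roll":0,"fingers":15},
  {"x":0.27,"y":0,"z":0.11,"roll":0,"fingers":15},
])

```text
clock: 11.1
tcp_pos: [0.3496, -0.0528, 0.2124]
tcp_rot: [0.001, 1.0, -0.03, 0.002]
contact_force: [0.2, -2.9, 2.6]
grip_width: 0.0218
gripper_force: 48.8
```

```bash
python3 -c "
from tilt import *
tilt(); plan(.31,-.05,.2256,-3.5)"
```

```text
plane n 8866 / 9737 pitch 4.5 roll -0.0 deg grasp above bridge top (perp) 36.0 mm bridge x [-24.2  78.8] y [-51.3  51.7]
grasp offset in gauge x: bridge spans [-27.   76.3]
t 11.15 tcp [ 0.3495 -0.0527  0.2125] yaw -3.44 tilt [ 3.7e-03 -9.0e-04 -1.0e+00] grip 21.1 48.7 F [ 1.7 -2.5  2.9]
 now-frame shares [-0.395  -0.0035 -0.133 ] roll 0.0003 | after roll [-0.3956 -0.0032 -0.1315]
```

drive_tool([
  {"x":0.03,"y":0,"z":0.03,"roll":0,"fingers":15},
  {"x":0.05,"y":0,"z":0.06,"roll":0,"fingers":15},
  {"x":0.05,"y":0,"z":0.08,"roll":0,"fingers":15},
  {"x":0.05,"y":0,"z":0.08,"roll":0,"fingers":15},
])

```text
clock: 11.48
tcp_pos: [0.3546, -0.053, 0.2073]
tcp_rot: [0.001, 1.0, -0.029, 0.003]
contact_force: [-15.2, 0.6, 45.9]
grip_width: 0.0215
gripper_force: 50.2
```

```bash
sed -i 's/L\[...,0\]<.08/L[...,0]<.03/' tilt.py; python3 -c "
from tilt import *
tilt(); plan(.31,-.05,.2256,-3.5)"
```

```text
plane n 4308 / 4318 pitch -0.6 roll -0.1 deg grasp above bridge top (perp) 31.7 mm bridge x [-24.2   8.5] y [-51.3  51.6]
grasp offset in gauge x: bridge spans [-23.9   8.9]
t 11.53 tcp [ 0.3545 -0.053   0.2073] yaw -3.36 tilt [ 0.0054 -0.0014 -1.    ] grip 21.3 50.1 F [-14.4   0.8  44.6]
 now-frame shares [-0.4452 -0.0037 -0.1853] roll 0.0008 | after roll [-0.4462 -0.0028 -0.1829]
```

drive_tool([
  {"x":-0.03,"y":0,"z":-0.05,"roll":0,"fingers":15},
  {"x":-0.03,"y":0,"z":-0.1,"roll":0,"fingers":15},
  {"x":-0.03,"y":0,"z":-0.3,"roll":0,"fingers":15},
  {"x":-0.03,"y":0,"z":-0.6,"roll":0,"fingers":15},
  {"x":-0.03,"y":0,"z":-0.9,"roll":0,"fingers":15},
  {"x":-0.03,"y":0,"z":-1,"roll":0,"fingers":15},
  {"x":-0.03,"y":0,"z":-1,"roll":0,"fingers":15},
], newtons=70)

```text
clock: 12.12
tcp_pos: [0.3506, -0.0525, 0.3055]
tcp_rot: [-0.001, 1.0, -0.03, 0.003]
contact_force: [0.4, -0.4, -5.1]
grip_width: 0.0213
gripper_force: 69.5
```

```bash
python3 -c "
from tilt import *
tilt(); plan(.513,.006,.26,-3.5)"
```

```text
plane n 5979 / 9668 pitch -1.2 roll -0.0 deg grasp above bridge top (perp) 30.2 mm bridge x [-22.8  10.2] y [-51.5  51.6]
grasp offset in gauge x: bridge spans [-22.2  10.9]
t 12.17 tcp [ 0.3498 -0.0525  0.3035] yaw -3.52 tilt [ 0.0018  0.0013 -1.    ] grip 21.0 69.4 F [-0.1 -0.  -4.9]
 now-frame shares [ 1.5924 -0.6838  0.439 ] roll -0.0001 | after roll [ 1.5933 -0.6839  0.4352]
```

drive_tool([
  {"x":0.12,"y":-0.05,"z":0,"roll":0,"fingers":15},
  {"x":0.35,"y":-0.15,"z":0,"roll":0,"fingers":15},
  {"x":0.6,"y":-0.25,"z":0,"roll":0,"fingers":15},
  {"x":0.85,"y":-0.36,"z":0,"roll":0,"fingers":15},
])

```text
clock: 12.5
tcp_pos: [0.4369, -0.0217, 0.3009]
tcp_rot: [0.0, 1.0, -0.031, -0.002]
contact_force: [-0.3, -0.6, -4.0]
grip_width: 0.0211
gripper_force: 69.2
```

drive_tool([
  {"x":0.25,"y":-0.1,"z":0,"roll":0,"fingers":15},
  {"x":0.5,"y":-0.22,"z":0.1,"roll":0,"fingers":15},
  {"x":0.65,"y":-0.29,"z":0.25,"roll":0,"fingers":15},
  {"x":0.74,"y":-0.32,"z":0.4,"roll":0,"fingers":15},
  {"x":0.74,"y":-0.32,"z":0.4,"roll":0,"fingers":15},
  {"x":0.74,"y":-0.32,"z":0.4,"roll":0,"fingers":15},
])

```text
clock: 13.0
tcp_pos: [0.5117, 0.0054, 0.2602]
tcp_rot: [0.001, 1.0, -0.031, -0.003]
contact_force: [-0.5, -0.5, -3.9]
grip_width: 0.021
gripper_force: 69.0
```

```bash
python3 -c "
from tilt import *
tilt(); plan(.512,.006,.2373,-3.5)
a=cam('wrist');b=cam('scene')
cv2.imwrite('pics/l7.png',np.hstack([cv2.resize(a['color'],(400,300)),cv2.resize(b['color'][120:330,220:420],(400,420))[:300]])[:,:,::-1])"
```

```text
plane n 5992 / 9681 pitch -1.7 roll 0.0 deg grasp above bridge top (perp) 33.8 mm bridge x [-24.9   8. ] y [-51.5  51.5]
grasp offset in gauge x: bridge spans [-23.9   9.1]
t 13.05 tcp [0.5118 0.0052 0.2617] yaw -3.51 tilt [-0.0038 -0.001  -1.    ] grip 21.0 69.0 F [ 0.3  0.2 -4. ]
 now-frame shares [ 0.0025 -0.0081  0.2438] roll -0.0001 | after roll [ 0.0016 -0.0078  0.2438]
```

View pics/l7.png

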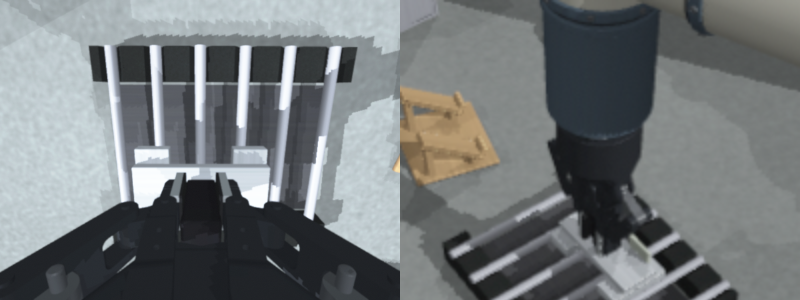

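The wrist view shows the gauge upright, with its soles at (152,155) and (250,155) above the bars either side of the new one (200,100). I'll lower it.

drive_tool([
  {"x":0,"y":-0.008,"z":0.1,"roll":0,"fingers":15},
  {"x":0,"y":-0.008,"z":0.18,"roll":0,"fingers":15},
  {"x":0,"y":-0.008,"z":0.21,"roll":0,"fingers":15},
  {"x":0,"y":-0.008,"z":0.23,"roll":0,"fingers":15},
  {"x":0,"y":-0.008,"z":0.245,"roll":0,"fingers":15},
  {"x":0,"y":-0.008,"z":0.255,"roll":0,"fingers":15},
  {"x":0,"y":-0.008,"z":0.255,"roll":0,"fingers":15},
])

```text
clock: 13.73
tcp_pos: [0.5125, 0.0063, 0.2379]
tcp_rot: [0.0, 1.0, -0.03, -0.0]
contact_force: [-1.0, 1.2, -2.4]
grip_width: 0.0208
gripper_force: 69.7
```

```bash
python3 -c "
from tilt import *
tilt(); plan(.512,.006,.2373,-3.5)"
```

```text
plane n 5971 / 10376 pitch -1.5 roll -0.0 deg grasp above bridge top (perp) 32.3 mm bridge x [-24.5   8.5] y [-51.5  51.5]
grasp offset in gauge x: bridge spans [-23.6   9.4]
t 13.78 tcp [0.5126 0.0063 0.2379] yaw -3.5 tilt [ 3.e-04 -0.e+00 -1.e+00] grip 21.0 69.7 F [-0.5 -0.2 -3. ]
 now-frame shares [-0.0056  0.003   0.0059] roll 0.0 | after roll [-0.0056  0.003   0.006 ]
```

drive_tool([
  {"x":0,"y":0,"z":0.01,"roll":0,"fingers":15},
  {"x":0,"y":0,"z":0.02,"roll":0,"fingers":15},
  {"x":0,"y":0,"z":0.03,"roll":0,"fingers":15},
  {"x":0,"y":0,"z":0.03,"roll":0,"fingers":15},
  {"x":0,"y":0,"z":0.03,"roll":0,"fingers":15},
], newtons=30)

```text
clock: 14.2
tcp_pos: [0.5125, 0.0063, 0.2374]
tcp_rot: [0.0, 1.0, -0.03, 0.001]
contact_force: [-9.3, 1.3, 17.2]
grip_width: 0.0214
gripper_force: 72.1
```

```bash
python3 -c "
from tilt import *
tilt(); plan(.512,.006,.2373,-3.5)"
```

```text
plane n 5971 / 10368 pitch -1.6 roll -0.0 deg grasp above bridge top (perp) 32.2 mm bridge x [-24.2   8.6] y [-51.4  51.5]
grasp offset in gauge x: bridge spans [-23.3   9.6]
t 14.25 tcp [0.5125 0.0063 0.2374] yaw -3.45 tilt [ 1.8e-03 -2.0e-04 -1.0e+00] grip 20.7 72.1 F [-9.8  2.  17.1]
 now-frame shares [-0.0049  0.0036  0.0014] roll 0.0003 | after roll [-0.0049  0.0036  0.0014]
```

drive_tool([
  {"x":-0.015,"y":0,"z":0.005,"roll":0,"fingers":15},
  {"x":-0.03,"y":0,"z":0.005,"roll":0,"fingers":15},
  {"x":-0.03,"y":0,"z":0.005,"roll":0,"fingers":15},
  {"x":-0.03,"y":0,"z":0.005,"roll":0,"fingers":15},
])

```text
clock: 14.58
tcp_pos: [0.5112, 0.0065, 0.2374]
tcp_rot: [0.0, 1.0, -0.03, 0.003]
contact_force: [-3.4, 0.1, 11.6]
grip_width: 0.0207
gripper_force: 70.7
```

```bash
python3 -c "
from tilt import *
tilt(); plan(.512,.006,.2373,-3.5)"
```

```text
plane n 5965 / 10379 pitch -1.2 roll 0.0 deg grasp above bridge top (perp) 32.2 mm bridge x [-24.3   8.7] y [-51.4  51.5]
grasp offset in gauge x: bridge spans [-23.6   9.5]
t 14.63 tcp [0.5112 0.0064 0.2374] yaw -3.42 tilt [ 6.9e-03 -4.0e-04 -1.0e+00] grip 21.0 70.7 F [-2.2  0.6 12.1]
 now-frame shares [0.0085 0.0039 0.0006] roll 0.0005 | after roll [0.0085 0.0038 0.0006]
```

drive_tool([
  {"x":0,"y":0,"z":-0.015,"roll":0,"fingers":15},
  {"x":0,"y":0,"z":-0.015,"roll":0,"fingers":26},
  {"x":0,"y":0,"z":-0.015,"roll":0,"fingers":45},
  {"x":0,"y":0,"z":-0.015,"roll":0,"fingers":45},
  {"x":0,"y":0,"z":-0.2,"roll":0,"fingers":45},
  {"x":0,"y":0,"z":-0.5,"roll":0,"fingers":45},
  {"x":0,"y":0,"z":-0.9,"roll":0,"fingers":45},
  {"x":0,"y":0,"z":-1,"roll":0,"fingers":45},
])

```text
clock: 15.3
tcp_pos: [0.5109, 0.0064, 0.34]
tcp_rot: [-0.0, 1.0, -0.03, 0.004]
contact_force: [1.1, 0.3, 0.3]
grip_width: 0.045
gripper_force: 0.0
```

drive_tool([
  {"x":-0.9,"y":0,"z":0,"roll":0,"fingers":45},
  {"x":-0.9,"y":0,"z":0,"roll":0,"fingers":45},
  {"x":-0.9,"y":0,"z":0,"roll":0,"fingers":45},
  {"x":-0.9,"y":0,"z":0,"roll":0,"fingers":45},
])

```text
clock: 15.63
tcp_pos: [0.4174, 0.0117, 0.3343]
tcp_rot: [-0.0, 1.0, -0.03, 0.0]
contact_force: [-1.1, 0.1, -0.0]
grip_width: 0.0447
gripper_force: 0.0
```

```bash
python3 - <<'E'
from bars import *
plan(.512,.006,.2373,-3.5)
c,W=bars('wrist'); save('w9.png',c['color'])
a=np.radians(-3.5); d=W[...,:2]-[.508,-.0131]; lx=d@[np.cos(a),np.sin(a)]*1e3; ly=d@[-np.sin(a),np.cos(a)]*1e3
k=(c['color'].min(2)>75)&(W[...,2]>.044)&(W[...,2]<.058)&(abs(lx)<60)&(abs(ly-20)<70)
Z=W[k][:,2]*1e3; p=np.linalg.lstsq(np.c_[lx[k],ly[k],np.ones(k.sum())],Z,rcond=None)[0]
print('bridge top z %.1f slopes deg'%np.median(Z),np.degrees(p[:2]).round(2),'x',np.percentile(lx[k],[1,99]).round(1),'y',np.percentile(ly[k],[1,99]).round(1))
bars('scene')
E
```

```text
t 15.63 tcp [0.4174 0.0117 0.3343] yaw -3.44 tilt [ 2.e-04  6.e-04 -1.e+00] grip 44.7 0.0 F [-1.1  0.1 -0. ]
 now-frame shares [0.948  0.001  0.9704] roll 0.0003 | after roll [ 9.482e-01 -6.000e-04  9.703e-01]
100 n 2247 y@0 97.3 slope -0.02deg x -103.7..70.7 z90 28.3
60 n 1405 y@0 57.3 slope -0.03deg x -104.2..71.0 z90 28.4
20 n 1705 y@0 17.4 slope 0.08deg x -103.6..71.0 z90 28.4
-20 n 1419 y@0 -22.1 slope 0.05deg x -104.6..71.2 z90 28.4
-60 n 2311 y@0 -61.9 slope 0.08deg x -104.4..71.3 z90 28.4
-100 n 2352 y@0 -101.5 slope -0.27deg x -104.5..71.5 z90 28.4
bridge top z 50.3 slopes deg [-0.16 -0.  ] x [-29.3   9.9] y [-34.4  71.6]
100 n 435 y@0 99.6 slope -0.21deg x -104.5..103.6 z90 30.9
60 n 277 y@0 59.9 slope -0.10deg x -105.6..104.3 z90 31.1
20 n 271 y@0 19.7 slope 0.00deg x -104.6..103.7 z90 31.1
-20 n 229 y@0 -19.9 slope -0.17deg x -105.6..103.8 z90 31.0
-60 n 309 y@0 -60.1 slope -0.09deg x -104.1..102.2 z90 31.3
-100 n 351 y@0 -99.8 slope -0.13deg x -105.2..102.4 z90 31.0
```

View pics/w9.png

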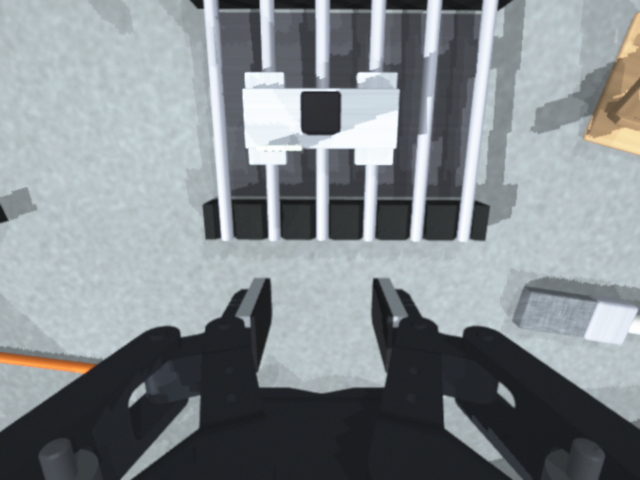

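The gauge stands level astride the new bar: bridge spans (244,88) to (399,149), handle at (320,113), soles on both neighbours. All bar ends line up at v≈240. Handing in.

```bash
python3 -c "
from h import *
print(r.sign_off())"
```

```text
the job is handed in; nothing more can be done
None
```

I handed the job in at about 16 s on the clock. The spare bar is home with its ends within about 1 mm of the others. The gauge stands released and upright astride it, about 10 mm off the bar's middle. The 8 mm reading is inferred from bar and bridge heights, since I had no direct foot reading. I levered the gauge upright on the counter in the gripper first, and did not touch the glass or cup.

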